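# Reseat the photometer's cuvette under its push-latch cover

## Task

The cuvette in the bench photometer is not sitting all the way down in its well. Press the front of the blue cover so that its push latch pops it fully open, push the cuvette straight down by its cap until it is fully home, then press the cover down again until it latches shut and stays shut by itself. Only press: do not pull the cuvette up, and leave everything else on the bench where it stands.

Things in the scene. Friction and masses are not known exactly. Their poses are not given: they have to be found in the camera images.
- photometer: Bench photometer, fixed: off-white housing 300 (x) x 240 (y) x 95 mm high, display and keys on its near (-x) part, hinged blue cover behind them. Origin: centre of its underside, on the bench; its x axis points from the keys to the cover's hinge, y to its left, z up. Offsets in the other entries are along these axes.
- cover (a joint): Angle of the blue cover in rad: 0 latched shut, 1.3 fully open (front edge up, leaning back), -0.040 pressed to its stop. Hollow shell 168 (x) x 122 (y) x 30 mm; shut, its flat top is 125 mm above the bench, its front edge 160 mm in front (-x) of the hinge axis. A damped spring swings it open in about 2 s, following the finger until that is out of the way; pressing it down takes 2 to 6 N near the front edge.
- hinge (a point): Middle of the cover's hinge axis (along the photometer's y), at the cover's rear: 115 mm behind (+x of) the well's axis, 97 mm above the bench. The cover's outer top face lies 28 mm above this axis when shut and turns with the cover.
- press_pad (a point): Centre of the pale ribbed press pad (28 x 44 mm) on the cover's top face, over the latch, 140 mm from the hinge axis; moves with the cover. Push-push latch: from shut, press down 4 mm or more (firm stop at 5.5 mm, 3 to 5 N) and let go: it opens. From open, press down past the shut height to that same stop and let go: it latches; stopped short, it swings open again.
- well (a point): Centre of the black collar (39 mm wide) of the cuvette well under the cover, at the collar's top face: 91 mm above the bench, straight above the photometer's origin. With the cover open, the nearest part is its steel striker tongue, 45 mm behind (+x of) the well's axis and about 140 mm above the collar.
- cuvette (a joint): How far the cuvette stands out of its well, in m: 0 fully home (cap on the collar), starts at 0.006 to 0.011. It slides straight down under about 5 N, against a spring clip that holds it wherever it is left, and stops firmly at 0.
- cap_top (a point): Centre of the top of the cuvette's white cap (26 mm wide, 12 mm high, on a 24 mm glass with yellow liquid); 12.5 mm above the collar when home. Hidden under the cover until that is open.
- spare_cuvette: Second capped cuvette with clear liquid, 26 mm wide, 58 mm tall, standing close to the photometer's left (+y) side; leave it alone. Origin: centre of its underside.
- dropper_bottle: White dropper bottle with blue nozzle, 36 mm wide, 86 mm tall, standing close to the photometer's right (-y) side; leave it alone. Origin: centre of its underside.
- amber_bottle: Amber glass bottle, black cap, 72 mm wide, 145 mm tall; leave it alone. Origin: centre of its underside.
- sample_jar: Glass jar with yellow lid, 84 mm wide, 110 mm tall; leave it alone. Origin: centre of its underside.
- wash_bottle: White squeeze bottle with blue cap and bent spout, 66 mm wide, 187 mm tall; leave it alone. Origin: centre of its underside.
- tube_rack: White rack, 155 x 66 x 66 mm, with capped blood tubes up to 88 mm high; leave it alone. Origin: centre of its underside.
- slide_box: Flat green box of slides, 85 x 85 x 36 mm; leave it alone. Origin: centre of its underside.

How it is judged:
By the outcome, as a careful person would: the job done as asked, in the order asked, and still so for the second after the job is handed in, with the robot touching nothing.
It also fails if it takes over 58 s, if anything falls off the work surface, if the arm or the gripper's body presses on something with over 40 N, if the wrist force passes 120 N, or if a joint passes its speed limit or range.

## Robot

A 6-joint arm with a two-finger parallel gripper is mounted at the origin on the work surface. World frame = base frame: x ahead of the robot, y to its left, z up, the work surface at z = 0. Lengths are in m, angles in rad, forces in N, time in s.
With the tool pointing down it reaches from about 0.35 to 0.975 m from the base axis. Payload 4.9 kg.
Tool frame: the origin (TCP) lies at the very end of the fingers, on their centre line; the grasp point (between the pads) lies 19 mm behind it (manip.grasp_offset is the distance from the TCP to the grasp point, in m); z points along the fingers, y is the line along which they close (so a half turn about z gives the same grasp; the last joint's range is limited). The gripper opens to 85 mm and grips with 20 to 120 N. Pads are 22 mm wide; open, the fingers measure 114 mm over their backs; the gripper's body (76 mm by 85 mm) begins 54 mm behind the grasp point. The pads swing forward as they close: fully open they stand 13 mm farther back than shut.
Start: joints at [1.041, 0.053, 1.613, -0, 1.476, -0.119], TCP at [0.25, 0.573, 0.231] pointing down, gripper open.
Joint ranges: [-3.01, 3.01], [-1.01, 2.22], [0.06, 2.58], [-1.02, 4.17], [0.09, 2.62], [-3.14, 3.14]. Speed limits (rad/s): [2.57, 2.57, 3.14, 3.14, 3.14, 3.14].

## Interface

Orientations are given as a unit quaternion [w, x, y, z].
In Python, from plant import manip, eyes, job_done, models gives the robot as it stands.
- The arm moves only by the tool servo_tool, never from a script. Its argument "motion" is one flat list of numbers, 5 for each row, row after row: the opening, from -1 (shut) to 1 (fully open), then the shift along the tool's x, y, z normalised to -1 to 1, where 1 is 120 mm, then the turn about the tool's z normalised to -1 to 1, where 1 is 45 degrees. A call has 1 to 5 rows; each row is the pose to reach, as a shift and turn from the pose commanded when the call began, along the tool's axes at that moment; what a row does not reach only later rows make up. A row lasts 1/8 s, in which the tool goes at most 62.5 mm and 10.7 degrees, less where a joint would pass 70% of its speed; a pose out of reach is approached as far as the arm can. A call with a number of a shift or a turn outside -1 to 1 is refused whole. A call with a gripper value outside its range is refused whole. The fingers move at their own pace and stop on an object; the grip force is fixed at half the most. Time passes only in rows, so rows that repeat a pose let the fingers close. It gives the time, the measured TCP pose, the force, the opening and the grip force at its end, in the units of the state.
- manip.state(): the state, without advancing time (a new reading comes with each control period).
- eyes.grab_frame(name): name is "scene" or "top" or "wrist"; returns (picture, depth): 384x512x3 uint8, red, green, blue; 384x512 float32, m along the optical axis (not along the pixel's ray), 0 where there is no reading.
- eyes.camera_params(name): a dict with "fov_y" (degrees; the focal length in pixels is half the picture's height over the tangent of half this angle, whatever the lens; pixels are square), "cx", "cy" (the principal point, pixels), "D" ([k1, k2, p1, p2, k3] as OpenCV has them; the pictures are not rectified), "pose" (4x4, takes a point from camera to world coordinates); the wrist camera has in their place "T_tool_cam" (4x4, takes a point from camera to tool coordinates, whose origin is the TCP and whose axes are the flange's). Camera axes: x right, y up, looking along -z (the intrinsics and any distortion apply to the point x, -y, -z); pixel columns grow to the right and rows downward; lengths in m; the calibration is good to about 2 mm. A picture is of the moment at which its call begins: read the wrist's pose just before it. camera_params takes no time and is no camera call.
- job_done(): hands the job in; it is judged then, once.
Trained networks look in the newest picture that a camera, given by its name, has taken for a name from the list of things; names that differ only in an ending like _2 or _b are one class to them, and where a whole thing is asked for, a point or a joint stands for the part that bears it (a point fixed in the world has none). Each returns a list of dicts, best first, with "p" (0 to 1); they miss things now and then, are a little off and sometimes report something else, mostly with a low value. They report only what shows in the picture. A call takes as long as a camera call.
- models.regions_of(camera, label): "mask" (384x512 bool, what is visible of it) and "pixel" ([column, row] in pixels, amid what is visible of it).
The state is a dict: "time": time; "joint_pos": joint angles; "joint_vel": joint speeds; "joint_efforts": joint torques, N m; "tool_pos": TCP position; "tool_rot": TCP orientation; "contact_force": force on the tool from outside, world axes, zero at the start; "ft_torque": the same for the moment, N m; "gripper_width": opening from 0.0 (shut) to 1.0 (fully open); "grasp_force": force on a finger pad.
Only numpy, scipy, OpenCV 4.12 (cv2) and the standard library are available. Lean on these libraries where they do the work, as an engineer would, in place of code of your own. Each camera call takes 0.05 s, during which the arm holds its last target. There are 200 camera calls.

## Working session

There is one attempt and no reset: what is moved stays moved. The work goes in short steps, Python scripts to look and compute and a tool call to move; the robot and the scene stay as the last step left them, time stands still between calls to the robot, and variables do not carry over. Pictures are saved under pics/ and viewed, at most 10 in all, crops included, and the job is handed in when it is done.

Besides the shell and the picture viewer there is one more tool, called after "Call:" as name(argument=value, ...) on one line, values as JSON. servo_tool: Moves the arm, as the interface text tells. Its arguments: {"type":"object","properties":{"motion":{"type":"array","items":{"type":"number","minimum":-1,"maximum":1}}},"required":["motion"]}

```bash
mkdir -p pics; cat > h.py <<'E'
import numpy as np, cv2
from plant import manip, eyes, job_done, models
from scipy.spatial.transform import Rotation as R
def cam(name):
    p=eyes.camera_params(name)
    f=192/np.tan(np.radians(p["fov_y"])/2)
    K=np.array([[f,0,p["cx"]],[0,f,p["cy"]],[0,0,1]]);D=np.array(p["D"],float)
    if "pose" in p: T=np.array(p["pose"])
    else:
        s=manip.state();q=s["tool_rot"];W=np.eye(4);W[:3,:3]=R.from_quat([q[1],q[2],q[3],q[0]]).as_matrix();W[:3,3]=s["tool_pos"];T=W@np.array(p["T_tool_cam"])
    return K,D,T
def pts(px,d,c):
    K,D,T=c
    n=cv2.undistortPoints(np.array(px,float).reshape(-1,1,2),K,D).reshape(-1,2)
    d=np.ravel(d)
    P=np.c_[n[:,0]*d,-n[:,1]*d,-d]
    return P@T[:3,:3].T+T[:3,3]
def proj(P,c):
    K,D,T=c
    P=(np.atleast_2d(P)-T[:3,3])@T[:3,:3]
    return cv2.projectPoints(P*[1,-1,-1],np.zeros(3),np.zeros(3),K,D)[0].reshape(-1,2)
def maskpts(m,dep,c):
    v,u=np.nonzero(m&(dep>0)); return pts(np.c_[u,v],dep[v,u],c)
E
cat > a.py <<'E'
from h import *
print(manip.state()["tool_pos"],manip.state()["tool_rot"])
ims=[]
for n in["scene","top"]:
    c=cam(n);im,dep=eyes.grab_frame(n);ims.append(im)
    print(n,"campos",c[2][:3,3].round(3))
    for l in["photometer","cover","press_pad","amber_bottle","sample_jar","wash_bottle","tube_rack","slide_box","spare_cuvette","dropper_bottle"]:
        for r in models.regions_of(n,l)[:1]:
            P=maskpts(r["mask"],dep,c)
            if len(P): print(l,round(r["p"],2),np.round(r["pixel"]),len(P),np.median(P,0).round(3),np.percentile(P,[3],0).round(3),np.percentile(P,[97],0).round(3))
            if l in("cover","press_pad"):
                if len(P): print('  rect',cv2.minAreaRect(P[P[:,2]>np.percentile(P[:,2],90)-.006][:,:2].astype(np.float32)))
    cv2.imwrite(f"pics/{n}0.png",im[:,:,::-1])
E
python3 a.py
```

```text
[0.24927788 0.57246632 0.2300526 ] [-3.26617763e-04  2.03946356e-01  9.78981520e-01 -9.80226978e-04]
scene campos [ 0.936 -0.823  0.746]
photometer 0.76 [273. 192.] 7608 [0.542 0.031 0.095] [[ 0.358 -0.046  0.015]] [[0.666 0.203 0.126]]
cover 0.67 [279. 180.] 1872 [0.549 0.067 0.125] [[0.461 0.016 0.101]] [[0.628 0.146 0.127]]
  rect ((0.5422924160957336, 0.08725540339946747), (0.12636135518550873, 0.1724964678287506), 76.95902252197266)
press_pad 0.87 [286. 180.] 1863 [0.552 0.067 0.125] [[0.462 0.016 0.101]] [[0.629 0.144 0.127]]
  rect ((0.5434379577636719, 0.08661457896232605), (0.1256297379732132, 0.16997529566287994), 76.95902252197266)
amber_bottle 0.8 [225. 346.] 2115 [ 0.672 -0.442  0.091] [[ 0.636 -0.46   0.002]] [[ 0.695 -0.396  0.146]]
sample_jar 0.68 [112. 293.] 1941 [ 0.381 -0.425  0.084] [[ 0.333 -0.45   0.01 ]] [[ 0.399 -0.384  0.112]]
wash_bottle 0.69 [345. 146.] 734 [0.624 0.439 0.081] [[0.592 0.427 0.007]] [[0.65 0.47 0.17]]
tube_rack 0.88 [284. 140.] 1078 [0.411 0.431 0.043] [[0.328 0.416 0.002]] [[0.479 0.472 0.088]]
slide_box 0.75 [164. 328.] 1818 [ 0.513 -0.438
[... 829 characters left out ...]
 [396. 149.] 708 [ 0.652 -0.407  0.098] [[ 0.626 -0.44   0.014]] [[ 0.686 -0.386  0.147]]
sample_jar 0.76 [390. 246.] 896 [ 0.362 -0.391  0.108] [[ 0.327 -0.438  0.015]] [[ 0.397 -0.366  0.114]]
wash_bottle 0.55 [104. 155.] 678 [0.613 0.447 0.11 ] [[0.588 0.429 0.014]] [[0.643 0.475 0.172]]
tube_rack 0.76 [109. 225.] 1614 [0.403 0.436 0.066] [[0.332 0.417 0.001]] [[0.479 0.482 0.09 ]]
slide_box 0.91 [390. 197.] 839 [ 0.504 -0.423  0.036] [[ 0.464 -0.467  0.013]] [[ 0.543 -0.383  0.041]]
spare_cuvette 0.68 [106. 224.] 1599 [0.405 0.438 0.066] [[0.332 0.417 0.002]] [[0.477 0.485 0.09 ]]
dropper_bottle 0.51 [278. 213.] 114 [ 0.449 -0.067  0.055] [[ 0.434 -0.085  0.019]] [[ 0.466 -0.054  0.084]]
```

```bash
python3 - <<'E'
from h import *
print(np.round(eyes.camera_params("wrist")["T_tool_cam"],3))
a=cv2.imread("pics/top0.png")[100:290,60:450]
b=cv2.imread("pics/scene0.png")[100:290,100:490]
c=cam("top");H=np.array([.6188,.0733]);x=np.array([.977,-.213])
print(proj([[*(H-.14*x),.125],[*(H-.115*x),.125],[*H,.125]],c).round())
cv2.imwrite("pics/v1.png",cv2.resize(np.vstack([a,b]),None,fx=1.5,fy=1.5))
E
```

```text
[[ 0.001  0.965  0.264  0.066]
 [ 1.    -0.001  0.    -0.001]
 [ 0.     0.264 -0.965 -0.143]
 [ 0.     0.     0.     1.   ]]
[[221. 201.]
 [223. 192.]
 [232. 153.]]
```

View pics/v1.png

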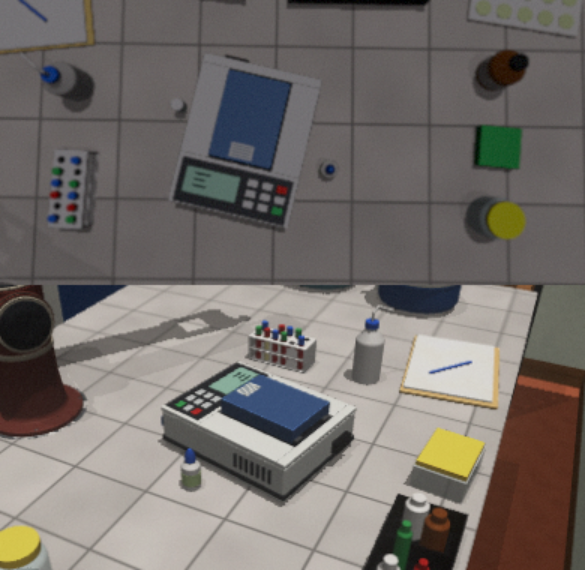

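Call:
servo_tool(motion=[-1,-0.5,-0.42,0,0,-1,-1,-0.85,0,0,-1,-1,-0.85,0,0])

```text
time: 1.48
tool_pos: [0.3197, 0.4295, 0.2313]
tool_rot: [0.0, 0.205, 0.979, -0.0]
contact_force: [-0.5, 0.9, 0.3]
gripper_width: 0.378
grasp_force: 0.0
```

Call:
servo_tool(motion=[-1,-0.5,-0.42,0,0,-1,-1,-0.85,0,0,-1,-1,-0.85,0,0])

```text
time: 1.85
tool_pos: [0.389, 0.2879, 0.2315]
tool_rot: [0.0, 0.205, 0.979, 0.0]
contact_force: [-0.3, -0.7, -0.2]
gripper_width: -0.001
grasp_force: 0.0
```

Call:
servo_tool(motion=[-1,-0.5,-0.42,0,-0.12,-1,-1,-0.75,0,-0.25,-1,-1,-0.75,0,-0.25,-1,-1,-0.75,0,-0.25])

```text
time: 2.35
tool_pos: [0.4629, 0.1583, 0.2314]
tool_rot: [0.0, 0.109, 0.994, 0.0]
contact_force: [0.5, 1.5, -0.6]
gripper_width: 0.001
grasp_force: 0.0
```

```bash
cat >> h.py <<'E'
def Tt():
    s=manip.state();q=s["tool_rot"];return np.array(s["tool_pos"]),R.from_quat([q[1],q[2],q[3],q[0]]).as_matrix()
def mv(P):
    p,M=Tt(); print("units", ((np.array(P)-p)@M/.12).round(3), "tool x yaw",np.degrees(np.arctan2(M[1,0],M[0,0])).round(2))
E
python3 - <<'E'
from h import *
s=manip.state();print(s["time"],s["tool_pos"],s["contact_force"])
c=cam("wrist");im,dep=eyes.grab_frame("wrist")
cv2.imwrite("pics/w1.png",im[:,:,::-1])
for l in["cover","press_pad"]:
    for r in models.regions_of("wrist",l)[:2]:
        P=maskpts(r["mask"],dep,c)
        if len(P):print(l,r["p"],r["pixel"],len(P),np.median(P,0).round(4),cv2.minAreaRect(P[abs(P[:,2]-np.median(P[:,2]))<.005][:,:2].astype(np.float32)))
mv([.482,.1031,.135])
E
```

```text
2.35 [0.46287148 0.15833812 0.23141795] [ 0.46522127  1.48462345 -0.62444076]
cover 0.7 [198.6, 223.9] 8285 [0.4844 0.0911 0.1253] ((0.5267285108566284, 0.09347795695066452), (0.1222238540649414, 0.1340150386095047), 77.55104064941406)
press_pad 0.75 [195.2, 220.8] 8291 [0.4843 0.0911 0.1253] ((0.5264208912849426, 0.09389305859804153), (0.12251941859722137, 0.1336650550365448), 78.09288024902344)
units [-0.266 -0.431  0.802] tool x yaw 167.76
```

View pics/w1.png

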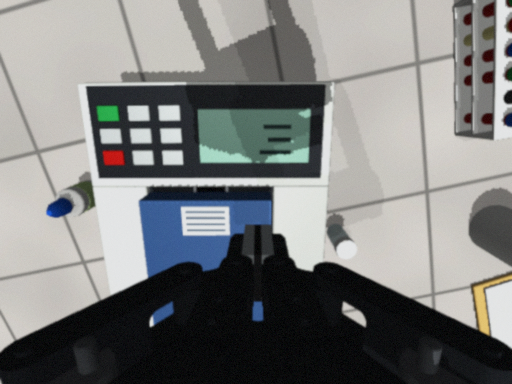

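The wrist view shows the keys at the top, the blue cover with its pale ribbed pad at about pixel (205, 221), and the closed fingers near (258, 240). This agrees with the estimate from the top camera.

Call:
servo_tool(motion=[-1,-0.13,-0.22,0.3,0,-1,-0.266,-0.43,0.6,0,-1,-0.266,-0.43,0.78,0,-1,-0.266,-0.43,0.78,0])

```text
time: 3.0
tool_pos: [0.4805, 0.1033, 0.1356]
tool_rot: [-0.002, 0.106, 0.994, -0.0]
contact_force: [0.4, 0.7, -0.3]
gripper_width: -0.001
grasp_force: 0.0
```

```bash
python3 - <<'E'
from h import *
mv([.482,.1031,.125]);print(manip.state()["contact_force"],Tt()[0])
E
```

```text
units [-0.013  0.001  0.088] tool x yaw 167.79
[ 0.43600439  0.70616349 -0.32279902] [0.48050758 0.1032922  0.13555594]
```

Call:
servo_tool(motion=[-1,0,0,0.07,0,-1,0,0,0.1,0,-1,0,0,0.12,0,-1,0,0,0.13,0,-1,0,0,0.13,0])

```text
time: 3.62
tool_pos: [0.4827, 0.1028, 0.1227]
tool_rot: [0.0, 0.107, 0.994, 0.0]
contact_force: [-2.4, 1.7, 4.0]
gripper_width: -0.002
grasp_force: 1.9
```

Call:
servo_tool(motion=[-1,0,0,0.015,0,-1,0,0,0.03,0,-1,0,0,0.03,0])

```text
time: 4.0
tool_pos: [0.4825, 0.1026, 0.1192]
tool_rot: [-0.0, 0.107, 0.994, 0.0]
contact_force: [-4.9, 2.9, 7.9]
gripper_width: 0.003
grasp_force: 3.9
```

Call:
servo_tool(motion=[-1,0,0,-0.15,0,-1,0.3,0,-0.4,0,-1,0.7,0,-0.6,0,-1,1,0,-0.8,0,-1,1,0,-1,0])

```text
time: 4.62
tool_pos: [0.3638, 0.1281, 0.2396]
tool_rot: [0.001, 0.106, 0.994, -0.0]
contact_force: [-0.8, -0.2, 0.3]
gripper_width: 0.004
grasp_force: 0.0
```

Call:
servo_tool(motion=[-1,0,0,-0.3,0,-1,0,0,-0.3,0,-1,0,0,-0.3,0,-1,0,0,-0.3,0,-1,0,0,-0.3,0])

```text
time: 5.25
tool_pos: [0.3648, 0.1279, 0.2733]
tool_rot: [-0.001, 0.107, 0.994, -0.0]
contact_force: [0.5, 0.3, -1.0]
gripper_width: -0.001
grasp_force: 0.0
```

Call:
servo_tool(motion=[-1,0,0,0,0,-1,0,0,0,0,-1,0,0,0,0,-1,0,0,0,0,-1,0,0,0,0])

```text
time: 5.88
tool_pos: [0.3652, 0.128, 0.2745]
tool_rot: [0.0, 0.107, 0.994, -0.0]
contact_force: [0.1, 1.5, -0.8]
gripper_width: -0.002
grasp_force: 0.0
```

Call:
servo_tool(motion=[-1,0,0,0,0,-1,0,0,0,0,-1,0,0,0,0,-1,0,0,0,0,-1,0,0,0,0])

```text
time: 6.5
tool_pos: [0.3652, 0.128, 0.2745]
tool_rot: [0.0, 0.107, 0.994, 0.0]
contact_force: [-0.2, 0.2, 0.2]
gripper_width: -0.001
grasp_force: 0.0
```

```bash
cat > b.py <<'E'
from h import *
import sys
s=manip.state();print(s["time"],s["tool_pos"],s["contact_force"])
H=np.array([.6188,.0733]);x=np.array([.977,-.213]);y=np.array([.213,.977])
ims=[]
for n in["wrist","top","scene"]:
    c=cam(n);im,dep=eyes.grab_frame(n)
    for l in["cover","cap_top","cuvette"]:
        for r in models.regions_of(n,l)[:1]:
            P=maskpts(r["mask"],dep,c)
            if len(P):
                q=np.c_[(P[:,:2]-H)@x,(P[:,:2]-H)@y,P[:,2]]
                print(n,l,round(r["p"],2),np.round(r["pixel"]),len(P),"photometer-frame rel hinge med",np.median(q,0).round(4),np.percentile(q,3,0).round(4),np.percentile(q,97,0).round(4))
    ims.append(im)
np.save(f"last_dep.npy",dep)
a=ims[0];b=np.hstack([ims[1][100:290,130:386],ims[2][100:290,150:406]])
cv2.imwrite(sys.argv[1],np.vstack([a,b])[:,:,::-1])
E
python3 b.py pics/v2.png
```

```text
6.5 [0.36517943 0.12802959 0.27450416] [-0.18162458  0.21788951  0.2048844 ]
wrist cuvette 0.67 [489. 142.] 6221 photometer-frame rel hinge med [-0.2897  0.2988  0.0354] [-0.3588  0.2798  0.0029] [-0.2151  0.3187  0.0772]
top cap_top 0.44 [221. 192.] 63 photometer-frame rel hinge med [-0.1142  0.0016  0.1124] [-0.1254 -0.0097  0.1057] [-0.103   0.0122  0.1171]
scene cover 0.72 [303. 166.] 2364 photometer-frame rel hinge med [-0.0017 -0.0194  0.1867] [-0.04   -0.0625  0.1004] [0.0247 0.0571 0.2567]
```

View pics/v2.png

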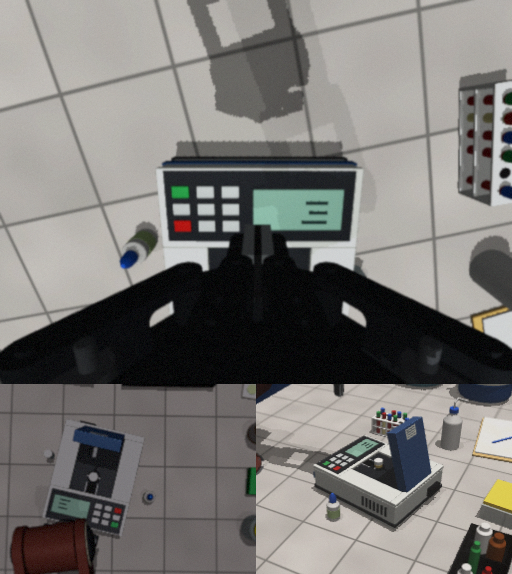

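The cover is fully open: its top is at 0.257 m, and the scene inset shows it upright at about (410, 450). The white cap is visible in the well, at about (93, 476) in the top-camera inset. It stands about 9 mm proud.

```bash
python3 - <<'E'
from h import *
mv([.5002,.1000,.135])
E
```

```text
units [-1.149  0.012  1.162] tool x yaw 167.71
```

Call:
servo_tool(motion=[-1,-0.3,0,0.35,0,-1,-0.6,0,0.7,0,-1,-0.85,0.01,1,0,-1,-1,0.01,1,0,-1,-1,0.01,1,0])

```text
time: 7.72
tool_pos: [0.4831, 0.1034, 0.154]
tool_rot: [-0.001, 0.107, 0.994, -0.0]
contact_force: [-0.7, 0.6, 0.3]
gripper_width: -0.0
grasp_force: 0.0
```

Call:
servo_tool(motion=[-1,-0.15,0,0.06,0,-1,-0.15,0,0.16,0,-1,-0.15,0,0.16,0])

```text
time: 8.1
tool_pos: [0.4987, 0.1, 0.1341]
tool_rot: [-0.001, 0.107, 0.994, -0.0]
contact_force: [0.1, -0.7, -0.1]
gripper_width: 0.002
grasp_force: 0.0
```

```bash
python3 - <<'E'
from h import *
mv([.5002,.1000,.1035]);print(Tt()[0],manip.state()["contact_force"])
E
```

```text
units [-0.013  0.003  0.255] tool x yaw 167.73
[0.49866348 0.10004108 0.13411633] [ 0.08145629 -0.68652056 -0.14825284]
```

Approach, then press slowly.

Call:
servo_tool(motion=[-1,-0.01,0,0.1,0,-1,-0.01,0,0.16,0,-1,-0.01,0,0.19,0,-1,-0.01,0,0.21,0,-1,-0.01,0,0.23,0])

```text
time: 8.72
tool_pos: [0.5015, 0.0996, 0.1082]
tool_rot: [0.0, 0.107, 0.994, 0.0]
contact_force: [-3.7, 1.3, 5.2]
gripper_width: -0.001
grasp_force: 2.4
```

Call:
servo_tool(motion=[-1,0,0,0.01,0,-1,0,0,0.02,0,-1,0,0,0.03,0,-1,0,0,0.03,0])

```text
time: 9.22
tool_pos: [0.5015, 0.0996, 0.104]
tool_rot: [0.0, 0.107, 0.994, 0.0]
contact_force: [-2.4, 1.2, 4.3]
gripper_width: -0.002
grasp_force: 1.8
```

Call:
servo_tool(motion=[-1,0,0,0.01,0,-1,0,0,0.02,0,-1,0,0,0.03,0,-1,0,0,0.03,0])

```text
time: 9.72
tool_pos: [0.5017, 0.0996, 0.1034]
tool_rot: [-0.0, 0.107, 0.994, -0.0]
contact_force: [-11.5, -0.2, 19.4]
gripper_width: -0.001
grasp_force: 9.7
```

Call:
servo_tool(motion=[-1,0,0,-0.1,0,-1,0.3,0,-0.3,0,-1,0.7,0,-0.6,0,-1,1,0,-1,0,-1,1,0,-1,0])

```text
time: 10.35
tool_pos: [0.3855, 0.1259, 0.2254]
tool_rot: [0.006, 0.106, 0.994, 0.001]
contact_force: [0.1, -0.4, 0.5]
gripper_width: -0.001
grasp_force: 0.0
```

Call:
servo_tool(motion=[-1,0.1,0,-0.4,0,-1,0.1,0,-0.8,0,-1,0.1,0,-0.8,0])

```text
time: 10.72
tool_pos: [0.3745, 0.1278, 0.3203]
tool_rot: [0.004, 0.107, 0.994, 0.001]
contact_force: [0.9, 0.7, -0.3]
gripper_width: -0.002
grasp_force: 0.0
```

```bash
python3 b.py pics/v3.png; python3 - <<'E'
from h import *
H=np.array([.6188,.0733]);x=np.array([.977,-.213])
mv([*(H+.035*x),.31])
E
```

```text
10.725 [0.37453646 0.12778845 0.32034534] [ 0.93653269  0.69324769 -0.34795304]
wrist cover 0.67 [349. 260.] 360 photometer-frame rel hinge med [-0.0842  0.1539  0.0491] [-0.0889  0.144   0.0013] [-0.0701  0.168   0.0591]
top cover 0.66 [228. 155.] 898 photometer-frame rel hinge med [-0.0229 -0.      0.2532] [-0.0453 -0.0585  0.1184] [0.023  0.0569 0.2596]
scene cover 0.89 [299. 167.] 2393 photometer-frame rel hinge med [-0.0017 -0.0196  0.1846] [-0.0411 -0.0627  0.0973] [0.0252 0.0569 0.2567]
scene cap_top 0.46 [272. 178.] 59 photometer-frame rel hinge med [-0.1119 -0.0048  0.1023] [-0.1246 -0.0138  0.0933] [-0.1044  0.01    0.1056]
units [-2.394 -0.006  0.051] tool x yaw 167.71
```

View pics/v3.png

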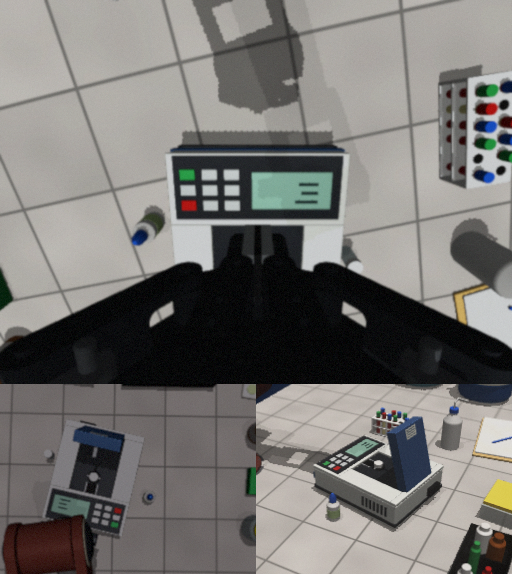

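The cap now sits low on its collar, with its top at about 0.103 m (scene inset, about (378, 463)). The cover is still open. Next I move over it and behind it.

Call:
servo_tool(motion=[-1,-0.4,0,0,0,-1,-0.8,0,0,0,-1,-1,0,0,0])

```text
time: 11.7
tool_pos: [0.4913, 0.1015, 0.316]
tool_rot: [-0.0, 0.107, 0.994, -0.0]
contact_force: [-0.3, -0.0, 0.5]
gripper_width: 0.0
grasp_force: 0.0
```

Call:
servo_tool(motion=[-1,-0.4,0,0,0,-1,-0.8,0,0,0,-1,-1,0,0,0])

```text
time: 12.08
tool_pos: [0.6087, 0.0759, 0.3156]
tool_rot: [-0.001, 0.107, 0.994, -0.0]
contact_force: [0.0, 0.2, 1.0]
gripper_width: 0.003
grasp_force: 0.0
```

Call:
servo_tool(motion=[-1,-0.4,0,0,0,-1,-0.4,0,0,0,-1,-0.4,0,0,0])

```text
time: 12.45
tool_pos: [0.6536, 0.0665, 0.3161]
tool_rot: [-0.001, 0.107, 0.994, 0.0]
contact_force: [-0.2, 0.9, 0.5]
gripper_width: 0.003
grasp_force: 0.0
```

```bash
cat > c.py <<'E'
from h import *
H=np.array([.6188,.0733]);x=np.array([.977,-.213])
s=manip.state();print(s["time"],Tt()[0],s["contact_force"])
p=Tt()[0];print("rel hinge now",((p[:2]-H)@x).round(4),p[2].round(4))
p0,M=Tt()
for th in [1.3,1.2,1.1,1.0,.9,.8,.7,.6,.5,.4,.3,.2,.1,0]:
    S=.143 
    X=-S*np.cos(th)+.028*np.sin(th)+.011*min(1,th*2);Z=.097+S*np.sin(th)+.028*np.cos(th)
    P=np.r_[H+X*x,Z]
    print(th,X.round(3),Z.round(3),((P-p0)@M/.12).round(2))
E
python3 c.py
```

```text
12.45 [0.65357018 0.06647234 0.31610544] [-0.20708136  0.86576523  0.48740981]
rel hinge now 0.0354 0.3161
1.3 -0.0 0.242 [ 0.3  -0.01  0.62]
1.2 -0.015 0.24 [ 0.42 -0.01  0.63]
1.1 -0.029 0.237 [ 0.54 -0.01  0.66]
1.0 -0.043 0.232 [ 0.65 -0.01  0.7 ]
0.9 -0.056 0.226 [ 0.76 -0.01  0.75]
0.8 -0.069 0.219 [ 0.87 -0.01  0.81]
0.7 -0.08 0.211 [ 0.96 -0.01  0.88]
0.6 -0.091 0.201 [ 1.05 -0.01  0.96]
0.5 -0.101 0.19 [ 1.14 -0.01  1.05]
0.4 -0.112 0.178 [ 1.23 -0.01  1.15]
0.3 -0.122 0.166 [ 1.31 -0.01  1.25]
0.2 -0.13 0.153 [ 1.38 -0.01  1.36]
0.1 -0.137 0.139 [ 1.44 -0.01  1.48]
0 -0.143 0.125 [ 1.49 -0.01  1.59]
```

Call:
servo_tool(motion=[-1,0,0,0.35,0,-1,0,0,0.65,0,-1,0.2,0,0.65,0,-1,0.3,0,0.65,0])

```text
time: 12.95
tool_pos: [0.6172, 0.0746, 0.2389]
tool_rot: [0.0, 0.107, 0.994, 0.0]
contact_force: [0.8, -0.9, -0.5]
gripper_width: -0.001
grasp_force: 0.7
```

Call:
servo_tool(motion=[-1,0.06,0,0,0,-1,0.12,0,0.01,0,-1,0.18,0,0.02,0,-1,0.24,0,0.03,0,-1,0.3,0,0.05,0])

```text
time: 13.58
tool_pos: [0.5834, 0.0818, 0.2328]
tool_rot: [0.0, 0.107, 0.994, 0.0]
contact_force: [1.0, 0.7, 2.5]
gripper_width: -0.002
grasp_force: 1.2
```

```bash
python3 c.py
```

```text
13.575 [0.58335932 0.08178128 0.23280343] [1.00172363 0.68369464 2.5118103 ]
rel hinge now -0.0364 0.2328
1.3 -0.0 0.242 [-0.3  -0.01 -0.08]
1.2 -0.015 0.24 [-0.18 -0.01 -0.06]
1.1 -0.029 0.237 [-0.06 -0.01 -0.04]
1.0 -0.043 0.232 [ 0.05 -0.01  0.  ]
0.9 -0.056 0.226 [ 0.16 -0.01  0.05]
0.8 -0.069 0.219 [ 0.27 -0.01  0.11]
0.7 -0.08 0.211 [ 0.37 -0.01  0.19]
0.6 -0.091 0.201 [ 0.46 -0.01  0.27]
0.5 -0.101 0.19 [ 0.54 -0.01  0.36]
0.4 -0.112 0.178 [ 0.63 -0.01  0.45]
0.3 -0.122 0.166 [ 0.71 -0.01  0.56]
0.2 -0.13 0.153 [ 0.78 -0.01  0.67]
0.1 -0.137 0.139 [ 0.84 -0.01  0.78]
0 -0.143 0.125 [ 0.89 -0.01  0.9 ]
```

Contact is as predicted, so I follow the arc down.

Call:
servo_tool(motion=[-1,0.08,0,0.02,0,-1,0.16,0,0.05,0,-1,0.22,0,0.09,0,-1,0.28,0,0.12,0,-1,0.34,0,0.17,0])

```text
time: 14.2
tool_pos: [0.5432, 0.0904, 0.2122]
tool_rot: [0.0, 0.107, 0.994, -0.0]
contact_force: [-0.3, -0.4, 4.1]
gripper_width: -0.001
grasp_force: 1.5
```

Call:
servo_tool(motion=[-1,0.06,0,0.05,0,-1,0.12,0,0.11,0,-1,0.17,0,0.16,0,-1,0.22,0,0.22,0,-1,0.27,0,0.28,0])

```text
time: 14.82
tool_pos: [0.5118, 0.0974, 0.178]
tool_rot: [0.0, 0.107, 0.994, 0.0]
contact_force: [1.7, 0.2, 1.8]
gripper_width: -0.001
grasp_force: 1.4
```

```bash
python3 c.py
```

```text
14.825 [0.51180984 0.09738103 0.1779567 ] [1.69079092 0.15498481 1.75694137]
rel hinge now -0.1097 0.178
1.3 -0.0 0.242 [-0.91 -0.01 -0.54]
1.2 -0.015 0.24 [-0.79 -0.01 -0.52]
1.1 -0.029 0.237 [-0.67 -0.01 -0.49]
1.0 -0.043 0.232 [-0.56 -0.01 -0.45]
0.9 -0.056 0.226 [-0.45 -0.01 -0.4 ]
0.8 -0.069 0.219 [-0.34 -0.01 -0.34]
0.7 -0.08 0.211 [-0.24 -0.01 -0.27]
0.6 -0.091 0.201 [-0.15 -0.01 -0.19]
0.5 -0.101 0.19 [-0.07 -0.01 -0.1 ]
0.4 -0.112 0.178 [ 0.02 -0.01 -0.  ]
0.3 -0.122 0.166 [ 0.1  -0.01  0.1 ]
0.2 -0.13 0.153 [ 0.17 -0.01  0.21]
0.1 -0.137 0.139 [ 0.23 -0.01  0.32]
0 -0.143 0.125 [ 0.28 -0.01  0.44]
```

Call:
servo_tool(motion=[-1,0.06,0,0.07,0,-1,0.11,0,0.14,0,-1,0.16,0,0.21,0,-1,0.2,0,0.27,0,-1,0.23,0,0.33,0])

```text
time: 15.45
tool_pos: [0.4848, 0.1032, 0.1385]
tool_rot: [0.0, 0.107, 0.994, -0.0]
contact_force: [1.8, -0.2, 2.4]
gripper_width: 0.0
grasp_force: 1.4
```

Call:
servo_tool(motion=[-1,0.03,0,0.06,0,-1,0.05,0,0.12,0,-1,0.05,0,0.15,0,-1,0.05,0,0.16,0,-1,0.05,0,0.16,0])

```text
time: 16.08
tool_pos: [0.4782, 0.1047, 0.1194]
tool_rot: [-0.002, 0.107, 0.994, 0.0]
contact_force: [-2.4, 1.2, 4.5]
gripper_width: -0.0
grasp_force: 2.2
```

Call:
servo_tool(motion=[-1,0,0,0.015,0,-1,0,0,0.03,0,-1,0,0,0.03,0])

```text
time: 16.45
tool_pos: [0.4782, 0.1047, 0.118]
tool_rot: [-0.002, 0.107, 0.994, -0.0]
contact_force: [-10.4, 0.3, 15.2]
gripper_width: -0.0
grasp_force: 8.3
```

Firm stop. I release straight up, slowly, then wait and look.

Call:
servo_tool(motion=[-1,0,0,-0.06,0,-1,0,0,-0.15,0,-1,0,0,-0.4,0,-1,0,0,-0.8,0,-1,0.3,0,-1,0])

```text
time: 17.08
tool_pos: [0.4453, 0.1118, 0.239]
tool_rot: [0.001, 0.108, 0.994, 0.0]
contact_force: [0.8, 0.6, 1.6]
gripper_width: 0.0
grasp_force: 0.0
```

Call:
servo_tool(motion=[-1,0.4,0,-0.4,0,-1,0.8,0,-0.4,0,-1,0.8,0,-0.4,0,-1,0.8,0,-0.4,0,-1,0.8,0,-0.4,0])

```text
time: 17.7
tool_pos: [0.3505, 0.1322, 0.2832]
tool_rot: [-0.001, 0.107, 0.994, -0.0]
contact_force: [-0.3, -0.4, 0.3]
gripper_width: -0.004
grasp_force: 0.0
```

Call:
servo_tool(motion=[-1,0,0,0,0,-1,0,0,0,0,-1,0,0,0,0,-1,0,0,0,0,-1,0,0,0,0])

```text
time: 18.32
tool_pos: [0.3502, 0.1325, 0.2841]
tool_rot: [0.0, 0.107, 0.994, -0.0]
contact_force: [0.8, -0.3, 0.2]
gripper_width: 0.003
grasp_force: 0.0
```

```bash
python3 b.py pics/v4.png
```

```text
18.325 [0.35020203 0.13249467 0.28413721] [ 0.75929898 -0.29329221  0.15961192]
wrist cover 0.75 [257. 302.] 325 photometer-frame rel hinge med [-0.16    0.0005  0.1168] [-0.1612 -0.058   0.0976] [-0.0928  0.0595  0.1265]
wrist cap_top 0.23 [259. 301.] 343 photometer-frame rel hinge med [-0.1597 -0.0007  0.1243] [-0.1613 -0.0581  0.0975] [-0.0928  0.0585  0.1266]
top cover 0.84 [225. 182.] 2517 photometer-frame rel hinge med [-0.0775 -0.      0.1257] [-0.1558 -0.0578  0.1213] [0.0025 0.0582 0.1292]
scene cover 0.78 [282. 180.] 1848 photometer-frame rel hinge med [-0.0647 -0.0194  0.1247] [-0.1523 -0.0626  0.1009] [0.0063 0.0539 0.1273]
```

View pics/v4.png

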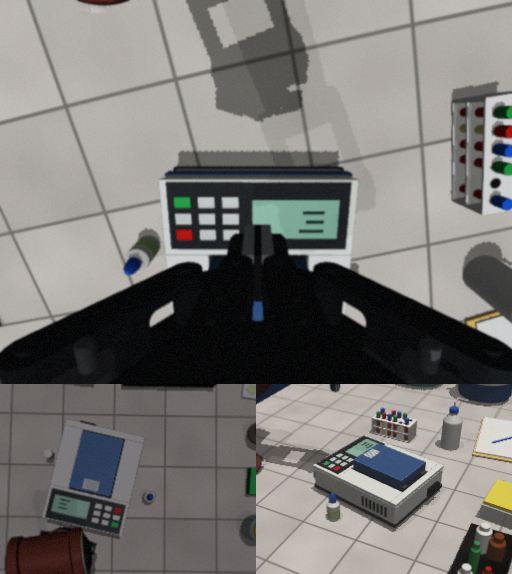

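The cover is shut and flat at 0.1257 m (scene inset, about (390, 465)). It stayed shut for over a second after release, and the neighbouring objects have not moved.

```bash
python3 -c "from plant import job_done;print(job_done())"
```

```text
the job is handed in; nothing more can be done
None
```

I popped the cover open, pressed the cuvette down to its firm stop, and latched the cover shut; it stayed shut by itself, and the job was handed in at about 18 s of the 58 s limit.

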